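# Fit the thermocouple to the test kiln

## Task

The test kiln needs its thermocouple put in. Lift the loose lid off by its knob and set it down gently on the bench, knob up, so the chamber can be seen into; then pick the thermocouple up by its metal head and slide its brittle ceramic sheath, without forcing it, through the brass-rimmed bush of the stand-off bracket and on through the port in the kiln wall until the tip stands about 30 mm inside the chamber. Finish still gripping the head, the sheath straight through both holes and held still so that I can tighten the clamp screw, and leave the pot, the bowl and the black strip alone.

Things in the scene. Friction and masses are not known exactly. Their poses are not given: they have to be found in the camera images.
- kiln: Octagonal steel-jacketed test kiln, fixed. Origin: centre of its underside, on the bench; own +x runs level from the port face into the kiln, z up. 210 mm across flats, 228 across corners, brick rim 150 mm high; chamber 120 mm across, open at the top under the lid. Port and bracket on its -x face, a grey switch box 34 mm deep on its -y face; bench is free beyond its +x face.
- bush_mouth (a point): Centre of the outer mouth of the bracket's bush (brass rim), a 15 mm hole along the kiln's x, 95 mm above the bench, 162 mm from the kiln's centre; the sheath goes in here first. Grey bracket plate 64 mm wide, 46 high, 12 thick, on two side straps 45 mm long; brass clamp screw on top up to 134 mm above the bench. Axes as the kiln's.
- port_inner (a point): Centre of the inner mouth of the port, a 15 mm hole through the 45 mm wall, flush with the chamber's inside, 102 mm beyond bush_mouth on the same axis. Axes as the kiln's: the tip's x from here is how far it stands inside the chamber.
- lid: Loose flat round lid, cream firebrick with a steel band, 184 mm across, 30 mm thick, about 0.45 kg, lying on the kiln's rim. Origin: centre of its underside; z up through the knob.
- lid_knob (a point): Middle of the lid's white ceramic knob (34 mm across at this height, waisted below, top 14 mm above this point). 26 mm above the lid's upper face, 56 mm above its underside.
- probe: The thermocouple, about 0.18 kg, lying on the bench: aluminium head 48 x 32 x 40 mm (x, y, z), cable gland 10 mm out behind, brass neck 18 mm across and 12 long in front, then a white ceramic sheath 10 mm in diameter with a round end, along its own +x. Origin: centre of the head's underside.
- probe_head (a point): Centre of the thermocouple's head, on the sheath's axis, 20 mm above the head's underside: grip it here across its 32 mm width (its own y). Axes: x along the sheath towards the tip, z up.
- probe_tip (a point): Tip of the sheath, 194 mm from the head's centre along the thermocouple's own x (170 mm in front of the head's face).
- pot: Bystander: black clay pot, 100 mm across, 100 mm high, upright. Origin: centre of its underside.
- bowl: Bystander: terracotta bowl, 100 mm across, 45 mm high, upright. Origin: centre of its underside.
- strip: Bystander: black slab-rolling strip, 45 x 300 x 10 mm, lying flat. Origin: centre of its underside, long side along its y.

How it is judged:
By the outcome, as a careful person would: the job done as asked, in the order asked, and still so for the second after the job is handed in, while the arm keeps its last pose, push and grip.
It also fails if it takes over 72 s, if anything falls off the work surface, if the arm or the gripper's body presses on something with over 40 N, if the wrist force passes 120 N, or if a joint passes its speed limit or range.

## Robot

A 6-joint arm with a two-finger parallel gripper is mounted at the origin on the work surface. World frame = base frame: x ahead of the robot, y to its left, z up, the work surface at z = 0. Lengths are in m, angles in degrees, forces in N, time in s.
With the tool pointing down it reaches from about 0.25 to 0.725 m from the base axis. Payload 9.7 kg.
Tool frame: the origin (TCP) lies at the very end of the fingers, on their centre line; the grasp point (between the pads) lies 19 mm behind it; z points along the fingers, y is the line along which they close (so a half turn about z gives the same grasp; the last joint's range is limited). The gripper opens to 85 mm and grips with 20 to 120 N. Pads are 22 mm wide; open, the fingers measure 114 mm over their backs; the gripper's body (76 mm by 85 mm) begins 54 mm behind the grasp point. The pads swing forward as they close: fully open they stand 13 mm farther back than shut.
Start: joints at [-66.921, 4.979, 10.078, 95.1, 0, 90], TCP at [0.216, -0.506, 0.231] pointing down, gripper open.
Joint ranges: [-179.16, 179.16], [-48.56, 103.87], [-65.8, 70.77], [-126.05, 130.52], [-82.76, 87.17], [-180, 180]. Speed limits (degrees/s): [127.2, 127.2, 147.25, 180, 180, 180].

## Interface

Orientations are given as [roll, pitch, yaw] about the fixed x, y, z axes, in that order (R = Rz(yaw) Ry(pitch) Rx(roll)).
In Python, from workcell import bot gives the robot as it stands.
- The arm moves only by the tool arm_command, never from a script. Its argument "series" is a list of rows, each a list of 4 numbers: the shift along the tool's x, y, z in m, then the turn about the tool's z in rad. A call has exactly 5 rows; each row is the pose to reach, as a shift and turn from the pose commanded when the call began, along the tool's axes at that moment; what a row does not reach only later rows make up. A row lasts 1/10 s, in which the tool goes at most 50 mm and 8.59 degrees, less where a joint would pass 70% of its speed; a pose out of reach is approached as far as the arm can. A call with a gripper value outside its range is refused whole. "hand" is the finger opening in m, from 0 to 0.0854, set as the call begins (left out, the last holds). The fingers move at their own pace and stop on an object; "grip_force" is the grip in N (left out, the last holds). Time passes only in rows, so rows that repeat a pose let the fingers close, or fill a call up. It gives the time, the measured TCP pose, the force, the opening and the grip force at its end, in the units of the state.
- bot.get_obs(): the state, without advancing time (a new reading comes with each control period).
- bot.camera(name): name is "side" or "top" or "wrist"; returns a dict with "color" (420x560x3 uint8, blue, green, red), "camera_matrix" (3x3 intrinsics, pixels), "dist_coeffs" ([k1, k2, p1, p2, k3] as OpenCV has them; the pictures are not rectified), "xyz" and "orientation" of the camera in the world; the wrist camera has in their place "T_tool_cam" (4x4, takes a point from camera to tool coordinates, whose origin is the TCP and whose axes are the flange's). Camera axes: x right, y up, looking along -z (the intrinsics and any distortion apply to the point x, -y, -z); pixel columns grow to the right and rows downward; lengths in m; the calibration is good to about 2 mm. A picture is of the moment at which its call begins: read the wrist's pose just before it. There is no depth.
- bot.job_done(): hands the job in; it is judged then, once.
Trained networks look in the newest picture that a camera, given by its name, has taken for a name from the list of things; names that differ only in an ending like _2 or _b are one class to them, and where a whole thing is asked for, a point or a joint stands for the part that bears it (a point fixed in the world has none). Each returns a list of dicts, best first, with "confidence" (0 to 1); they miss things now and then, are a little off and sometimes report something else, mostly with a low value. They report only what shows in the picture. A call takes as long as a camera call.
- bot.find_in(camera, target): "location" ([column, row] in pixels, amid what is visible of it).
- bot.mark_of(camera, target): "location" ([column, row] in pixels: a listed point, or the origin of a listed thing).
The state is a dict: "time": time; "q": joint angles; "qd": joint speeds; "joint_efforts": joint torques, N m; "ee_pos": TCP position; "tcp_rot": TCP orientation; "wrist_force": force on the tool from outside, world axes, zero at the start; "torque": the same for the moment, N m; "opening": finger opening in m; "grasp_force": force on a finger pad.
Only numpy, scipy, OpenCV 4.12 (cv2) and the standard library are available. Lean on these libraries where they do the work, as an engineer would, in place of code of your own. Each camera call takes 0.05 s, during which the arm holds its last target. There are 200 camera calls.

## Working session

There is one attempt and no reset: what is moved stays moved. The work goes in short steps, Python scripts to look and compute and a tool call to move; the robot and the scene stay as the last step left them, time stands still between calls to the robot, and variables do not carry over. Pictures are saved under pics/ and viewed, at most 10 in all, crops included, and the job is handed in when it is done.

Besides the shell and the picture viewer there is one more tool, called after "Request:" as name(argument=value, ...), one argument or row to a line, values as JSON. arm_command: Moves the arm, as the interface text tells. Its arguments: {"type":"object","properties":{"series":{"type":"array"},"hand":{"type":"number"},"grip_force":{"type":"number"}},"required":["series"]}

```bash
ls; mkdir -p pics; cat > h.py <<'E'
import numpy as np, cv2
from scipy.spatial.transform import Rotation as R
from workcell import bot
def cam(name):
    o=bot.get_obs(); c=bot.camera(name)
    if name=="wrist":
        T=np.eye(4); T[:3,:3]=R.from_euler('xyz',o["tcp_rot"],degrees=True).as_matrix(); T[:3,3]=o["ee_pos"]
        T=T@np.array(c["T_tool_cam"])
    else:
        T=np.eye(4); T[:3,:3]=R.from_euler('xyz',c["orientation"],degrees=True).as_matrix(); T[:3,3]=c["xyz"]
    c["T"]=T; return c
def ray(c,px):
    u=cv2.undistortPoints(np.array([[px]],float),np.array(c["camera_matrix"],float),np.array(c["dist_coeffs"],float))[0,0]
    d=c["T"][:3,:3]@np.array([u[0],-u[1],-1]); return c["T"][:3,3],d/np.linalg.norm(d)
def onz(c,px,z):
    o,d=ray(c,px); return o+d*(z-o[2])/d[2]
def proj(c,P):
    p=np.linalg.inv(c["T"])@np.append(P,1); 
    return cv2.projectPoints(np.array([[p[0],-p[1],-p[2]]]),np.zeros(3),np.zeros(3),np.array(c["camera_matrix"],float),np.array(c["dist_coeffs"],float))[0].ravel()
def tri(rs):
    A=np.zeros((3,3));b=np.zeros(3)
    for o,d in rs:
        M=np.eye(3)-np.outer(d,d);A+=M;b+=M@o
    p=np.linalg.solve(A,b); return p,[np.linalg.norm((np.eye(3)-np.outer(d,d))@(p-o)) for o,d in rs]
E
cat > a.py <<'E'
from h import *
np.set_printoptions(precision=4,suppress=True)
print(bot.get_obs())
names=dict(kiln=0,bush_mouth=.095,port_inner=.095,lid=.15,lid_knob=.206,probe=0,probe_head=.02,probe_tip=.02,pot=0,bowl=0,strip=0)
rs={}
for n in ["top","side"]:
    c=cam(n); cv2.imwrite(f"pics/{n}0.png",c["color"]); print(n,c["xyz"],c["orientation"],np.array(c["camera_matrix"])[0])
    for t,z in names.items():
        for m in bot.mark_of(n,t)[:2]:
            print(t,round(m["confidence"],2),np.round(m["location"],1),onz(c,m["location"],z))
            rs.setdefault(t,{}).setdefault(n,ray(c,m["location"]))
for t in rs:
    if len(rs[t])==2: print(t,*tri(list(rs[t].values())))
E
python3 a.py
```

```text
pics
{'time': 0.0, 'q': array([-66.9229,   5.0105,  10.0359,  95.0997,   0.0015,  89.9997]), 'qd': array([ 0.0915, -0.0097, -0.0848, -0.065 , -0.0372, -0.1423]), 'joint_efforts': array([ -0.0026, -52.0368,  46.4823,   0.0156,  -0.0003,   0.    ]), 'ee_pos': array([ 0.2155, -0.5058,  0.2306]), 'tcp_rot': array([-179.9257,   -0.0015,   23.0774]), 'wrist_force': array([0.241 , 0.3449, 0.3125]), 'torque': array([-0.017 ,  0.0129, -0.0037]), 'grasp_force': 0.0, 'opening': 0.08563515986708631}
top [ 0.5356 -0.0247  1.0686] [  3.4361   1.5288 -88.8912] [437.2893   0.     278.0319]
bush_mouth 0.62 [298.1 249.8] [ 0.5166 -0.0436  0.095 ]
port_inner 0.42 [145.4 176. ] [0.6763 0.3048 0.095 ]
lid 0.63 [224.1 237.5] [0.5404 0.1136 0.15  ]
lid 0.52 [219.  236.3] [0.5427 0.1244 0.15  ]
lid_knob 0.93 [222.4 234.1] [0.5468 0.1087 0.206 ]
probe 0.96 [421.6 273.9] [ 0.4624 -0.3445  0.    ]
probe_head 0.75 [422.1 275.3] [ 0.4605 -0.3397  0.02  ]
probe_tip 0.83 [343.1 289.7] [ 0.4228 -0.1533  0.02  ]
pot 0.72 [330.  153.5] [ 0.7528 -0.1201 -0.    ]
pot 0.42 [299.1 254. ] [ 0.5046 -0.0481  0.    ]
bowl 0.
[... 1211 characters left out ...]
4 0.1094 0.2006] [np.float64(0.0024123543142541446), np.float64(0.0024123543142542596)]
probe [ 0.4591 -0.3453 -0.0021] [np.float64(0.0031795077390184066), np.float64(0.003179507739018217)]
probe_head [ 0.4695 -0.3296  0.052 ] [np.float64(0.006684562382603342), np.float64(0.006684562382603419)]
probe_tip [ 0.4269 -0.1537  0.0148] [np.float64(0.004625632195573362), np.float64(0.004625632195573357)]
pot [ 0.7555 -0.12   -0.0007] [np.float64(0.0025663753082116095), np.float64(0.00256637530821141)]
bowl [ 0.6823 -0.3926 -0.0189] [np.float64(0.0024085623612111035), np.float64(0.0024085623612111113)]
strip [0.6924 0.3443 0.0041] [np.float64(0.0010875159198198412), np.float64(0.001087515919819897)]
```

View pics/top0.png

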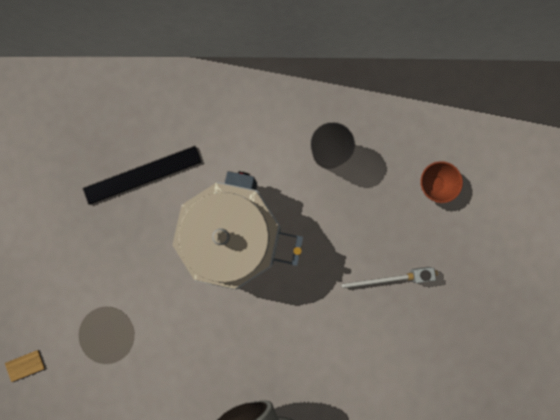

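View pics/side0.png

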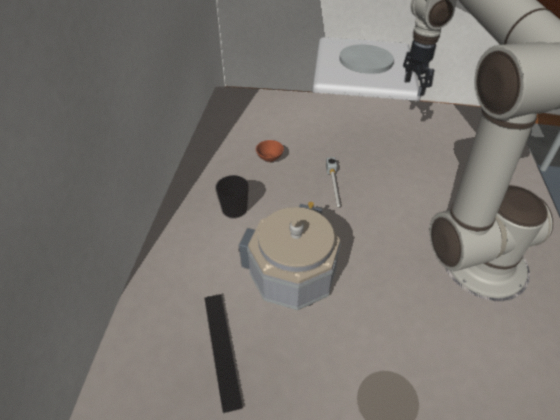

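The pictures show the kiln at (228,237) top with the bracket toward world −y and the lid knob at (222,235). The probe lies at (343,286)–(425,275), and the bench beyond the kiln is clear apart from the strip and a flat disc at (107,335). I'll set the lid down between those two.

```bash
cat >> h.py <<'E'
def plan(P,yaw=None,o=None):
    """shift in tool axes + turn from the present pose to TCP P, yaw"""
    o=o or bot.get_obs(); M=R.from_euler('xyz',o["tcp_rot"],degrees=True).as_matrix()
    s=M.T@(np.array(P)-o["ee_pos"]); t=0 if yaw is None else -np.radians((yaw-o["tcp_rot"][2]+180)%360-180)
    print("pos",np.round(o["ee_pos"],4),"rpy",np.round(o["tcp_rot"],2),"-> shift",np.round(s,4),"turn",round(float(t),4)); return s,t
E
python3 - <<'E'
from h import *
plan([.545,.11,.36],100); plan([.2155,-.506,.36])
c=cam("top")
for p in [(85,195),(200,155),(107,335),(25,366)]: print(p,onz(c,p,0))
print(c["T"][:3,3],bot.get_obs()["time"])
E
```

```text
pos [ 0.2156 -0.506   0.2313] rpy [-180.     -0.     23.08] -> shift [ 0.5445 -0.4376 -0.1287] turn -1.3425
pos [ 0.2156 -0.506   0.2313] rpy [-180.     -0.     23.08] -> shift [-1.000e-04 -0.000e+00 -1.287e-01] turn 0.0
(85, 195) [0.64018932 0.48794136 0.        ]
(200, 155) [0.7445841  0.20181309 0.        ]
(107, 335) [0.29726178 0.41788332 0.        ]
(25, 366) [0.21549485 0.62066279 0.        ]
[ 0.535578   -0.02469497  1.0686201 ] 1.25
```

Request:
arm_command(
  series=[
    [0.01,0,-0.045,0],
    [0.04,-0.03,-0.09,0],
    [0.075,-0.06,-0.115,0],
    [0.11,-0.09,-0.128,0],
    [0.145,-0.12,-0.128,0],
  ],
  hand=0.085,
)

```text
time: 1.75
ee_pos: [0.2994, -0.3438, 0.3609]
tcp_rot: [179.8, -0.1, 23.0]
wrist_force: [1.7, -0.7, 0.1]
opening: 0.085
grasp_force: 0.0
```

Request:
arm_command(
  series=[
    [0.037,-0.03,0,-0.13],
    [0.075,-0.06,0,-0.26],
    [0.112,-0.09,0,-0.39],
    [0.15,-0.12,0,-0.52],
    [0.187,-0.15,0,-0.65],
  ],
)

```text
time: 2.25
ee_pos: [0.4126, -0.1317, 0.3591]
tcp_rot: [179.9, -0.0, 60.6]
wrist_force: [1.7, -1.4, 1.4]
opening: 0.0848
grasp_force: 0.0
```

```bash
python3 - <<'E'
from h import *
plan([.545,.02,.36],100)
E
```

```text
pos [ 0.4126 -0.1317  0.3591] rpy [ 1.7995e+02 -1.0000e-02  6.0620e+01] -> shift [ 0.1971  0.0409 -0.0008] turn -0.6873
```

Request:
arm_command(
  series=[
    [0.045,0.01,0,-0.14],
    [0.09,0.02,0,-0.28],
    [0.135,0.03,0,-0.42],
    [0.18,0.038,0,-0.56],
    [0.18,0.038,0,-0.66],
  ],
)

```text
time: 2.75
ee_pos: [0.5369, 0.0077, 0.3564]
tcp_rot: [-179.8, -0.1, 98.7]
wrist_force: [-0.3, -0.3, 0.2]
opening: 0.085
grasp_force: 0.0
```

```bash
cat > b.py <<'E'
from h import *
import sys
c=cam("wrist"); cv2.imwrite("pics/"+sys.argv[1],c["color"])
Z=dict(kiln=0,bush_mouth=.095,port_inner=.095,lid=.15,lid_knob=.206,probe=0,probe_head=.02,probe_tip=.02)
for a in sys.argv[2:]:
    for m in bot.mark_of("wrist",a)[:2]: print(a,round(m["confidence"],2),np.round(m["location"],1),np.round(onz(c,m["location"],Z[a]),4))
print(np.round(c["T"],3)); o=bot.get_obs(); print(o["time"],o["ee_pos"],o["tcp_rot"],o["q"])
E
python3 b.py w1.png lid_knob bush_mouth lid; python3 - <<'E'
from h import *
plan([.545,.11,.36],100)
E
```

```text
lid_knob 0.94 [305.5  78.2] [0.5429 0.1139 0.206 ]
bush_mouth 0.65 [261.4 206.6] [ 0.5186 -0.0411  0.095 ]
bush_mouth 0.15 [297.4  86.4] [0.5412 0.1164 0.095 ]
lid 0.7 [299.9  86.5] [0.5417 0.1116 0.15  ]
[[ 0.989 -0.146 -0.04   0.526]
 [ 0.151  0.949  0.277  0.079]
 [-0.003 -0.28   0.96   0.498]
 [ 0.     0.     0.     1.   ]]
2.95 [0.5340832  0.00376854 0.35900283] [1.79997944e+02 7.25020476e-03 9.79566893e+01] [ 4.07968229e-01  8.12586863e+00  2.82534707e+01  1.10124612e+02
 -6.91729711e-03  8.24512787e+01]
pos [0.5341 0.0038 0.359 ] rpy [1.800e+02 1.000e-02 9.796e+01] -> shift [ 0.1037  0.0255 -0.001 ] turn -0.0357
```

View pics/w1.png

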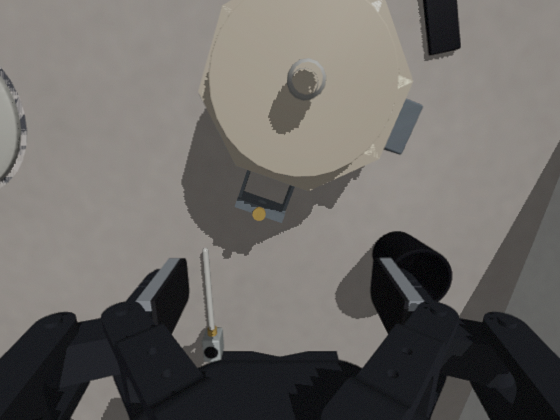

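The wrist view shows the knob at (306,78), the bracket with its brass screw at (259,213) and the probe at (206,250)–(212,345). The knob measures (0.543, 0.113), which agrees with the other cameras.

Request:
arm_command(
  series=[
    [0.045,0.01,0.01,0],
    [0.09,0.02,0.03,0],
    [0.106,0.0243,0.06,0],
    [0.106,0.0243,0.09,0],
    [0.106,0.0243,0.11,0],
  ],
)

```text
time: 3.45
ee_pos: [0.5426, 0.112, 0.2473]
tcp_rot: [-180.0, 0.0, 98.0]
wrist_force: [0.3, 0.3, -0.3]
opening: 0.0848
grasp_force: 0.0
```

Request:
arm_command(
  series=[
    [0,0,0.02,0],
    [0,0,0.04,0],
    [0,0,0.055,0],
    [0,0,0.061,0],
    [0,0,0.061,0],
  ],
)

```text
time: 3.95
ee_pos: [0.543, 0.1116, 0.1878]
tcp_rot: [-180.0, 0.0, 98.0]
wrist_force: [0.3, 0.1, 0.8]
opening: 0.0852
grasp_force: 0.0
```

Request:
arm_command(
  series=[
    [0,0,0,0],
    [0,0,0,0],
    [0,0,0,0],
    [0,0,0,0],
    [0,0,0,0],
  ],
  hand=0.02,
  grip_force=50,
)

```text
time: 4.45
ee_pos: [0.5437, 0.1124, 0.1887]
tcp_rot: [179.9, -0.0, 98.1]
wrist_force: [-0.1, -0.4, 5.9]
opening: 0.0324
grasp_force: 49.8
```

```bash
python3 - <<'E'
from h import *
o=bot.get_obs(); print(o["opening"],o["grasp_force"],o["wrist_force"],o["time"]); plan([.48,.36,.26],90)
E
```

```text
0.03236669036287882 49.832063131034374 [-0.14049087 -0.38365229  5.88313136] 4.45
pos [0.5437 0.1124 0.1887] rpy [179.92  -0.    98.13] -> shift [ 0.2541 -0.0279 -0.0713] turn 0.1419
```

The fingers closed to 32.4 mm on a 34 mm knob and the wrist reads 6 N upward, so the pads sit slightly above its widest part. I'll open, go 4 mm lower and regrip.

Request:
arm_command(
  series=[
    [0,0,0,0],
    [0,0,0,0],
    [0,0,0.002,0],
    [0,0,0.004,0],
    [0,0,0.004,0],
  ],
  hand=0.05,
)

```text
time: 4.95
ee_pos: [0.5431, 0.1123, 0.1832]
tcp_rot: [-180.0, 0.0, 98.1]
wrist_force: [-0.1, 0.1, 0.5]
opening: 0.0505
grasp_force: 0.0
```

Request:
arm_command(
  series=[
    [0,0,0,0],
    [0,0,0,0],
    [0,0,0,0],
    [0,0,0,0],
    [0,0,0,0],
  ],
  hand=0.02,
  grip_force=60,
)

```text
time: 5.45
ee_pos: [0.5435, 0.1124, 0.184]
tcp_rot: [180.0, 0.0, 98.1]
wrist_force: [-0.2, -1.1, 2.4]
opening: 0.0321
grasp_force: 59.8
```

Request:
arm_command(
  series=[
    [0,0,-0.005,0],
    [0,0,-0.015,0],
    [0,0,-0.03,0],
    [0,0,-0.05,0],
    [0,0,-0.07,0],
  ],
)

```text
time: 5.95
ee_pos: [0.5431, 0.1123, 0.2548]
tcp_rot: [-180.0, 0.0, 98.1]
wrist_force: [-0.3, -0.7, -3.7]
opening: 0.0316
grasp_force: 60.0
```

```bash
python3 - <<'E'
from h import *
o=bot.get_obs(); print(o["opening"],o["grasp_force"],o["wrist_force"],o["torque"],o["time"]); plan([.48,.36,.26],100)
E
```

```text
0.031582386568662635 60.01695170067251 [-0.30688951 -0.65858334 -3.74644586] [ 0.03766155 -0.11717559 -0.02106829] 5.95
pos [0.5431 0.1123 0.2548] rpy [-179.96    0.     98.14] -> shift [ 0.2541 -0.0274 -0.0052] turn -0.0325
```

Request:
arm_command(
  series=[
    [0.01,-0.001,0,0],
    [0.03,-0.003,0,0],
    [0.06,-0.006,0,0],
    [0.09,-0.01,0,0],
    [0.12,-0.013,0,0],
  ],
)

```text
time: 6.45
ee_pos: [0.5126, 0.2308, 0.2528]
tcp_rot: [-179.9, 0.0, 98.1]
wrist_force: [1.4, 0.9, -3.7]
opening: 0.0319
grasp_force: 60.0
```

Request:
arm_command(
  series=[
    [0.03,-0.003,0,0],
    [0.06,-0.006,0,0],
    [0.09,-0.009,0.005,0],
    [0.115,-0.012,0.015,0],
    [0.133,-0.014,0.03,0],
  ],
)

```text
time: 6.95
ee_pos: [0.4799, 0.3611, 0.2229]
tcp_rot: [-180.0, -0.0, 98.2]
wrist_force: [0.6, 0.1, -3.8]
opening: 0.0325
grasp_force: 60.0
```

Request:
arm_command(
  series=[
    [0,0,0.03,0],
    [0,0,0.06,0],
    [0,0,0.09,0],
    [0,0,0.12,0],
    [0,0,0.14,0],
  ],
)

```text
time: 7.45
ee_pos: [0.4793, 0.3582, 0.0798]
tcp_rot: [-179.8, 0.1, 98.1]
wrist_force: [-1.1, 0.0, -3.7]
opening: 0.0318
grasp_force: 60.1
```

Request:
arm_command(
  series=[
    [0,0,0.01,0],
    [0,0,0.02,0],
    [0,0,0.026,0],
    [0,0,0.03,0],
    [0,0,0.032,0],
  ],
)

```text
time: 7.95
ee_pos: [0.481, 0.3592, 0.0521]
tcp_rot: [180.0, -0.0, 98.1]
wrist_force: [0.1, -0.7, -3.9]
opening: 0.0319
grasp_force: 60.2
```

```bash
python3 - <<'E'
from h import *
o=bot.get_obs(); print(o["opening"],o["grasp_force"],o["wrist_force"],o["torque"],o["time"]); plan([.48,.36,.035],100)
E
```

```text
0.031879303213322156 60.17252000514418 [ 0.08076456 -0.72022905 -3.89911102] [-0.02216568  0.03146169  0.00920823] 7.95
pos [0.481  0.3592 0.0521] rpy [ 1.7996e+02 -2.0000e-02  9.8130e+01] -> shift [ 0.001  -0.0009  0.0171] turn -0.0326
```

Request:
arm_command(
  series=[
    [0,0,0.005,0],
    [0,0,0.009,0],
    [0,0,0.012,0],
    [0,0,0.014,0],
    [0,0,0.015,0],
  ],
)

```text
time: 8.45
ee_pos: [0.4807, 0.3589, 0.0366]
tcp_rot: [-180.0, 0.0, 98.1]
wrist_force: [-0.8, -0.5, -3.6]
opening: 0.0318
grasp_force: 60.2
```

Request:
arm_command(
  series=[
    [0,0,0.001,0],
    [0,0,0.0015,0],
    [0,0,0.002,0],
    [0,0,0.0025,0],
    [0,0,0.003,0],
  ],
)

```text
time: 8.95
ee_pos: [0.4808, 0.359, 0.0341]
tcp_rot: [180.0, -0.0, 98.1]
wrist_force: [-0.7, -1.5, 1.0]
opening: 0.0319
grasp_force: 60.7
```

Contact: the weight is off the wrist. I'll release, rise, and head back towards the probe.

Request:
arm_command(
  series=[
    [0,0,0,0],
    [0,0,0,0],
    [0,0,0,0],
    [0,0,0,0],
    [0,0,-0.01,0],
  ],
  hand=0.085,
)

```text
time: 9.45
ee_pos: [0.4802, 0.3585, 0.0429]
tcp_rot: [-179.9, 0.1, 98.1]
wrist_force: [0.7, -0.2, 0.2]
opening: 0.0852
grasp_force: 0.0
```

Request:
arm_command(
  series=[
    [0,0,-0.04,0],
    [0,0,-0.09,0],
    [0,0,-0.14,0],
    [0,0,-0.19,0],
    [0,0,-0.24,0],
  ],
)

```text
time: 9.95
ee_pos: [0.4804, 0.3587, 0.287]
tcp_rot: [179.9, -0.0, 98.1]
wrist_force: [0.7, 0.7, -1.1]
opening: 0.0853
grasp_force: 0.0
```

Request:
arm_command(
  series=[
    [-0.045,0,-0.04,0],
    [-0.09,0,-0.06,0],
    [-0.135,0,-0.08,0],
    [-0.18,0,-0.09,0],
    [-0.225,0,-0.09,0],
  ],
)

```text
time: 10.45
ee_pos: [0.5125, 0.1346, 0.3766]
tcp_rot: [179.8, -0.0, 98.2]
wrist_force: [1.2, 0.7, 0.1]
opening: 0.0853
grasp_force: 0.0
```

```bash
cat > k.py <<'E'
from h import *
c=cam("top"); cv2.imwrite("pics/top1.png",c["color"])
for t,z in dict(kiln=0,bush_mouth=.095,port_inner=.095,lid=0,lid_knob=.056).items():
    for m in bot.mark_of("top",t)[:2]: print(t,round(m["confidence"],2),np.round(m["location"],1),onz(c,m["location"],z))
E
python3 k.py; python3 b.py w2.png bush_mouth port_inner kiln
python3 - <<'E'
from h import *
a=cv2.imread("pics/top1.png")[90:370,60:460]; b=cv2.imread("pics/w2.png")
b=cv2.resize(b,(373,280)); cv2.imwrite("pics/m1.png",np.hstack([a,b]))
plan([.545,-0.12,.36],98)
E
```

```text
kiln 0.91 [235.1 236.7] [0.54366134 0.10917244 0.        ]
bush_mouth 0.81 [298.4 250.2] [ 0.51573393 -0.04429432  0.095     ]
port_inner 0.76 [252.8 239.3] [0.53792082 0.05757573 0.095     ]
lid_knob 0.7 [142.9 176. ] [0.68188877 0.32399093 0.056     ]
bush_mouth 0.95 [267.5 283.1] [ 0.5185 -0.0359  0.095 ]
bush_mouth 0.16 [216.2 311.9] [ 0.4455 -0.098   0.095 ]
port_inner 0.71 [286.7 227.2] [0.5339 0.0574 0.095 ]
kiln 0.6 [296.3 179.3] [0.5445 0.1102 0.    ]
[[ 0.99  -0.136 -0.04   0.502]
 [ 0.142  0.95   0.278  0.208]
 [ 0.    -0.28   0.96   0.516]
 [ 0.     0.     0.     1.   ]]
10.95 [0.51246534 0.13733499 0.37367935] [-1.79978390e+02 -1.06823454e-03  9.82380226e+01] [1.50001825e+01 8.64234698e+00 3.06217673e+01 1.12000754e+02
 3.60535816e-03 9.67621590e+01]
pos [0.5125 0.1373 0.3737] rpy [-179.98   -0.     98.24] -> shift [-0.2593 -0.0047  0.0137] turn 0.0042
```

View pics/m1.png

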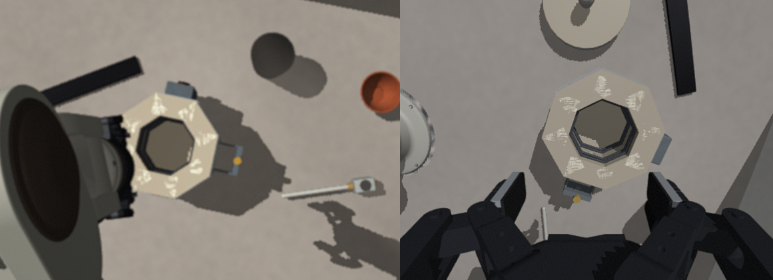

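The lid stands knob up at the top of the right view, and the chamber is open, centred near (605,125) there. Next I'll fit the kiln's axis from the octagonal rim.

```bash
cat > oct.py <<'E'
from h import *
from scipy.optimize import least_squares
def fit(c,z=.15,show=None,x0=(.544,.11,80)):
    im=c["color"]; hsv=cv2.cvtColor(im,cv2.COLOR_BGR2HSV)
    # cream: saturated & bright, restricted near the kiln
    b,g,r=[im[...,i].astype(int) for i in range(3)]
    m=((r-b>28)&(r>120)).astype(np.uint8)*255
    near=np.zeros_like(m); ring=np.array([proj(c,[.544+.13*np.cos(a),.11+.13*np.sin(a),z]) for a in np.linspace(0,6.28,60)])
    cv2.fillPoly(near,[ring.astype(np.int32)],255); m&=near
    m=cv2.morphologyEx(m,cv2.MORPH_OPEN,np.ones((3,3)))
    cs,_=cv2.findContours(m,cv2.RETR_EXTERNAL,cv2.CHAIN_APPROX_NONE); k=max(cs,key=cv2.contourArea)[:,0]
    P=np.array([onz(c,p,z)[:2] for p in k.astype(float)])
    def res(v):
        d=P-v[:2]; a=np.radians(v[2])+np.arange(8)*np.pi/4
        return (d@np.array([np.cos(a),np.sin(a)])).max(1)-v[3]
    s=least_squares(res,[*x0,.105],loss="soft_l1",f_scale=.0008,x_scale=[.01,.01,5,.01])
    if show: cv2.drawContours(im,[k[:,None]],-1,(0,0,255),1); cv2.imwrite(show,im)
    return s.x,np.median(abs(res(s.x))),len(P)
E
python3 - <<'E'
from oct import *
c=cam("wrist"); print(*fit(c,show="pics/o1.png"))
c=cam("side"); print(*fit(c,show="pics/o2.png"))
a=cv2.imread("pics/o1.png")[80:320,160:500]; b=cv2.imread("pics/o2.png")[160:340,200:400]
cv2.imwrite("pics/m2.png",np.hstack([a,cv2.resize(b,(266,240))]))
o=bot.get_obs(); print(o["time"])
E
```

```text
Traceback (most recent call last):
  File "oct.py", line 11, in fit
    cs,_=cv2.findContours(m,cv2.RETR_EXTERNAL,cv2.CHAIN_APPROX_NONE); k=max(cs,key=cv2.contourArea)[:,0]
                                                                        ~~~^^^^^^^^^^^^^^^^^^^^^^^^
ValueError: max() iterable argument is empty
```

```bash
python3 - <<'E'
import cv2,numpy as np
a=cv2.imread("pics/w2.png"); print([(p,a[p[1],p[0]]) for p in [(230,180),(350,200),(300,235),(340,120),(150,200),(420,300)]])
import h; c=h.cam("wrist"); print(h.proj(c,[.544,.11,.15]),h.proj(c,[.544,.24,.15]))
E
```

```text
[((230, 180), array([133, 146, 153], dtype=uint8)), ((350, 200), array([35, 33, 29], dtype=uint8)), ((300, 235), array([86, 87, 90], dtype=uint8)), ((340, 120), array([135, 148, 155], dtype=uint8)), ((150, 200), array([133, 138, 142], dtype=uint8)), ((420, 300), array([114, 110, 106], dtype=uint8))]
[302.32596891 204.00744918] [321.4145535   92.26484277]
```

```bash
sed -i 's/m=((r-b>28)&(r>120))/m=(((r-b)>.098*r)\&(r>70))/; s/MORPH_OPEN,np.ones((3,3)))/MORPH_CLOSE,np.ones((7,7))); m=cv2.morphologyEx(m,cv2.MORPH_OPEN,np.ones((5,5)))/' oct.py
cat > f.py <<'E'
from oct import *
c=cam("wrist"); print(*fit(c,show="pics/o1.png"))
c=cam("side"); print(*fit(c,show="pics/o2.png"))
a=cv2.imread("pics/o1.png")[80:320,160:500]; b=cv2.imread("pics/o2.png")[160:340,200:400]
cv2.imwrite("pics/m2.png",np.hstack([a,cv2.resize(b,(266,240))]))
o=bot.get_obs(); print(o["time"])
E
python3 f.py
```

```text
[ 0.54662975  0.11301559 79.01792153  0.10430079] 0.00032527504565679766 521
[ 0.54049951  0.10328425 80.93765692  0.11823642] 0.004013228231515807 292
11.15
```

View pics/m2.png

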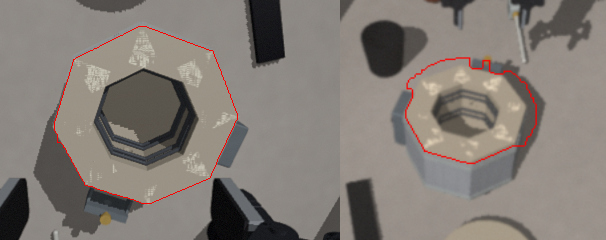

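The wrist contour follows the rim cleanly, giving kiln yaw 79.0° and centre (0.547, 0.113). The side contour was polluted, so I'm ignoring it. I'll turn the wrist half round so its camera looks at the bush from the outside.

Request:
arm_command(
  series=[
    [-0.045,-0.009,0,-0.14],
    [-0.09,-0.018,0,-0.28],
    [-0.135,-0.027,0,-0.42],
    [-0.18,-0.036,0,-0.56],
    [-0.225,-0.045,0,-0.7],
  ],
)

```text
time: 11.65
ee_pos: [0.5003, -0.0865, 0.374]
tcp_rot: [180.0, 0.0, 137.0]
wrist_force: [1.2, 0.1, -0.2]
opening: 0.0849
grasp_force: 0.0
```

Request:
arm_command(
  series=[
    [0,0,0.02,-0.14],
    [0,0,0.04,-0.28],
    [0,0,0.06,-0.42],
    [0,0,0.08,-0.56],
    [0,0,0.1,-0.7],
  ],
)

```text
time: 12.15
ee_pos: [0.5006, -0.0849, 0.273]
tcp_rot: [180.0, -0.0, 177.1]
wrist_force: [-0.1, 0.0, -0.2]
opening: 0.0853
grasp_force: 0.0
```

Request:
arm_command(
  series=[
    [0,0,0.02,-0.14],
    [0,0,0.04,-0.28],
    [0,0,0.05,-0.42],
    [0,0,0.06,-0.56],
    [0,0,0.07,-0.7],
  ],
)

```text
time: 12.65
ee_pos: [0.5006, -0.0848, 0.2033]
tcp_rot: [180.0, -0.0, -142.8]
wrist_force: [-0.7, 0.1, 0.3]
opening: 0.085
grasp_force: 0.0
```

```bash
python3 - <<'E'
from h import *
plan([.497,-.144,.20],-101); print(bot.get_obs()["q"])
E
```

```text
pos [ 0.5006 -0.0848  0.2033] rpy [ 1.7999e+02 -1.0000e-02 -1.4283e+02] -> shift [ 0.0386 -0.045   0.0033] turn -0.73
[-9.61939238e+00 -1.30269780e+00  5.25582844e-01  9.18398828e+01
 -3.40109487e-04 -4.67924081e+01]
```

Request:
arm_command(
  series=[
    [0.01,-0.01,0,-0.145],
    [0.02,-0.02,0,-0.29],
    [0.03,-0.035,0.003,-0.435],
    [0.0386,-0.045,0.003,-0.58],
    [0.0386,-0.045,0.003,-0.725],
  ],
)

```text
time: 13.15
ee_pos: [0.4966, -0.1453, 0.2006]
tcp_rot: [180.0, -0.0, -101.4]
wrist_force: [0.3, -0.4, 1.2]
opening: 0.085
grasp_force: 0.0
```

```bash
python3 b.py w3.png bush_mouth port_inner probe_tip; python3 - <<'E'
from h import *
plan([.452,-.30,.20],-78.5)
E
```

```text
bush_mouth 0.91 [284.8 308.1] [ 0.5104 -0.0473  0.095 ]
probe_tip 0.69 [336.6 168.2] [ 0.4339 -0.1508  0.02  ]
[[-0.98  -0.189 -0.055  0.482]
 [ 0.197 -0.941 -0.274 -0.214]
 [ 0.    -0.28   0.96   0.343]
 [ 0.     0.     0.     1.   ]]
13.35 [ 0.49676598 -0.1439858   0.20081084] [ 1.79994364e+02  1.51303767e-03 -1.01865505e+02] [-1.61646358e+01 -5.30780544e-02  1.48486266e+00  9.15436742e+01
  1.08629435e-03 -9.42991309e+01]
pos [ 0.4968 -0.144   0.2008] rpy [ 179.99    0.   -101.87] -> shift [0.1619 0.0117 0.0008] turn -0.4078
```

View pics/w3.png

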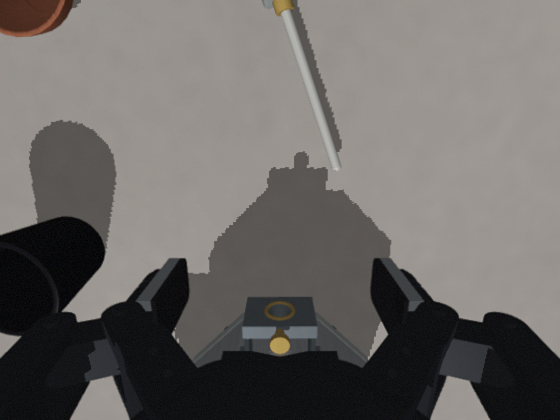

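The wrist view shows the brass rim of the bush as an ellipse at (280,311), the clamp screw at (279,344), and the sheath running from (284,12) to its tip at (336,168). I'll measure these from the pixels.

```bash
cat > rim.py <<'E'
from h import *
def rim(c,px,r=26):
    im=c["color"]; x,y=map(int,px); 
    b,g,R_=[im[...,i].astype(int) for i in range(3)]
    m=((R_-b)>.3*R_)&(R_>45); z=np.zeros_like(m); z[y-r//1:y+r//1,x-r:x+r]=True; m&=z
    n,l,s,ce=cv2.connectedComponentsWithStats(m.astype(np.uint8)); 
    k=1+np.argmin([np.hypot(*(ce[i]-px))+(s[i][4]<25)*1000 for i in range(1,n)]) 
    p=np.argwhere(l==k)[:,::-1].astype(np.float32); hull=cv2.convexHull(p)
    e=cv2.fitEllipse(hull); return e,len(p)
def sheath(c,tip,back,zh=.02,w=14):
    """centre line of the white sheath between two pixels"""
    im=cv2.cvtColor(c["color"],cv2.COLOR_BGR2GRAY).astype(float); tip,back=np.array(tip,float),np.array(back,float)
    d=(back-tip)/np.linalg.norm(back-tip); n=np.array([-d[1],d[0]]); s=np.arange(-w,w+.1,.25); out=[];wd=[]
    for t in np.linspace(.08,.92,25):
        q=tip+t*(back-tip)+s[:,None]*n
        v=cv2.remap(im.astype(np.float32),q[:,0].astype(np.float32)[None],q[:,1].astype(np.float32)[None],cv2.INTER_LINEAR)[0]
        k=v>c.get("thr",165)
        if k.sum()>8: u=s[k]; out.append(tip+t*(back-tip)+(u.max()+u.min())/2*n); wd.append(u.max()-u.min())
    P=np.array([onz(c,p,zh)[:2] for p in out]); 
    vx,vy,x0,y0=cv2.fitLine(P.astype(np.float32),cv2.DIST_HUBER,0,.001,.001).ravel(); 
    return P,np.array([x0,y0]),np.degrees(np.arctan2(vy,vx)),np.median(wd)
E
python3 - <<'E'
from rim import *
c=cam("wrist"); e,n=rim(c,(280,311)); print(e,n,onz(c,e[0],.095))
g=cv2.cvtColor(c["color"],cv2.COLOR_BGR2GRAY); print(g[90,285:335]); print(g[165:172,330:342])
P,x0,a,w=sheath(c,(336,168),(286,14)); print(P[0],P[-1],len(P),x0,a,w)
E
```

```text
((280.1466979980469, 308.9214782714844), (19.323375701904297, 30.668697357177734), 88.8396987915039) 246 [ 0.51583549 -0.04590967  0.095     ]
[148 149 149 149 148 149 149 149 150 149 149 149 150 150 149 149 150 150
 149 146 143 151 167 174 177 178 177 171 160 148 127  98  86  86  87  85
  87  86  86  88 117 151 151 150 149 149 150 149 148 148]
[[148 144 160 171 178 180 180 174 167 156 143 149]
 [150 150 156 171 183 195 199 186 175 161 144 152]
 [150 149 153 172 184 190 192 186 176 160 151 151]
 [151 150 152 160 178 184 184 178 161 152 151 152]
 [150 150 151 151 154 154 153 154 152 152 152 152]
 [151 151 151 151 151 151 150 152 152 153 152 152]
 [151 150 152 151 151 153 152 151 154 152 152 153]]
[ 0.43675016 -0.16270098] [ 0.45700038 -0.28931989] 25 [ 0.4499361  -0.24547625] -80.92425 5.0
```

The rim centre at (0.5158, −0.0459) matches the rim fit prediction (0.5157, −0.046). The probe's yaw is about 99°. Now I'll go over its head.

Request:
arm_command(
  series=[
    [0.04,-0.0015,0,-0.09],
    [0.08,-0.003,0.01,-0.18],
    [0.12,-0.0045,0.03,-0.27],
    [0.16,-0.006,0.055,-0.363],
    [0.1997,-0.0074,0.08,-0.363],
  ],
)

```text
time: 13.9
ee_pos: [0.4636, -0.3426, 0.1203]
tcp_rot: [-180.0, -0.0, -80.8]
wrist_force: [1.4, 0.4, 0.8]
opening: 0.0849
grasp_force: 0.0
```

```bash
python3 b.py w4.png probe_head probe probe_tip; python3 - <<'E'
from h import *
plan([.463,-.341,.12],-80.9); c=cam("top")
for t,z in dict(probe=0,probe_head=.02,probe_tip=.02).items():
    for m in bot.mark_of("top",t)[:1]: print(t,m["confidence"],onz(c,m["location"],z))
E
```

```text
probe_head 0.56 [278.  209.2] [ 0.4639 -0.3397  0.02  ]
probe 0.94 [277.  200.8] [ 0.4651 -0.3412  0.    ]
[[-0.987  0.154  0.044  0.474]
 [-0.16  -0.948 -0.276 -0.412]
 [-0.001 -0.279  0.96   0.262]
 [ 0.     0.     0.     1.   ]]
14.1 [ 0.46322017 -0.34138562  0.12006959] [ 1.79937278e+02  8.11056719e-02 -8.10483994e+01] [-3.63957349e+01  7.77471561e+00  8.32692446e-01  8.31597551e+01
  1.23825591e-02 -1.35347391e+02]
pos [ 0.4632 -0.3414  0.1201] rpy [ 1.7994e+02  8.0000e-02 -8.1050e+01] -> shift [-0.0004  0.0002  0.0001] turn -0.0026
probe 0.67 [ 0.45084261 -0.34041037  0.        ]
probe_head 0.79 [ 0.45950872 -0.33519505  0.02      ]
probe_tip 0.64 [ 0.42961144 -0.150394    0.02      ]
```

View pics/w4.png

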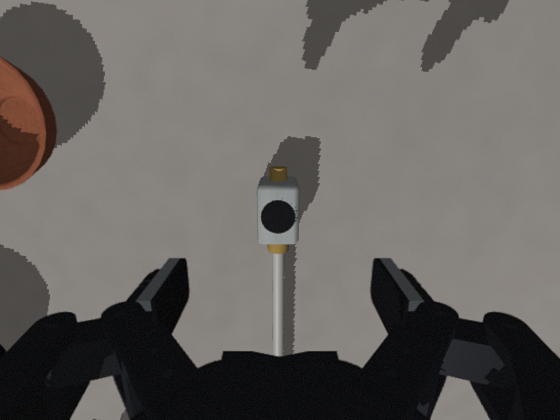

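The head is centred between the fingers at (278,213) and the sheath runs straight down the image, so the tool is aligned. Descending now.

Request:
arm_command(
  series=[
    [0,0,0.03,0],
    [0,0,0.06,0],
    [0,0,0.085,0],
    [0,0,0.1,0],
    [0,0,0.106,0],
  ],
)

```text
time: 14.8
ee_pos: [0.4637, -0.3404, 0.014]
tcp_rot: [180.0, 0.0, -80.8]
wrist_force: [0.2, -0.2, 0.5]
opening: 0.0851
grasp_force: 0.0
```

Request:
arm_command(
  series=[
    [0,0,0.004,0],
    [0,0,0.008,0],
    [0,0,0.01,0],
    [0,0,0.01,0],
    [0,0,0.01,0],
  ],
)

```text
time: 15.3
ee_pos: [0.4639, -0.3415, 0.0053]
tcp_rot: [-180.0, -0.0, -80.8]
wrist_force: [0.2, -0.4, -0.3]
opening: 0.0851
grasp_force: 0.0
```

Request:
arm_command(
  series=[
    [0,0,0,0],
    [0,0,0,0],
    [0,0,0,0],
    [0,0,0,0],
    [0,0,0,0],
  ],
  hand=0.02,
  grip_force=60,
)

```text
time: 15.8
ee_pos: [0.4639, -0.3414, 0.0051]
tcp_rot: [-180.0, -0.0, -80.8]
wrist_force: [-0.1, 0.3, 2.2]
opening: 0.0309
grasp_force: 60.1
```

Request:
arm_command(
  series=[
    [0,0,-0.003,0],
    [0,0,-0.01,0],
    [0,0,-0.025,0],
    [0,0,-0.045,0],
    [0,0,-0.06,0],
  ],
)

```text
time: 16.3
ee_pos: [0.4641, -0.3415, 0.0671]
tcp_rot: [-179.9, -0.1, -80.8]
wrist_force: [0.6, 0.1, -1.4]
opening: 0.0315
grasp_force: 59.6
```

Request:
arm_command(
  series=[
    [0,0,-0.012,0],
    [0,0,-0.014,0],
    [0,0,-0.015,0],
    [0,0,-0.015,0],
    [0,0,-0.015,0],
  ],
)

```text
time: 16.8
ee_pos: [0.4634, -0.341, 0.079]
tcp_rot: [179.9, 0.1, -80.8]
wrist_force: [-0.0, -0.2, -2.8]
opening: 0.0316
grasp_force: 59.6
```

```bash
python3 b.py w5.png probe_tip; python3 - <<'E'
from h import *
o=bot.get_obs(); print(o["opening"],o["grasp_force"],o["wrist_force"],o["torque"])
c=cam("side"); cv2.imwrite("pics/s5.png",c["color"])
r=[ray(c,m["location"]) for m in bot.mark_of("side","probe_tip")[:1]]; r2=[ray(c,m["location"]) for m in bot.mark_of("side","probe_head")[:1]]
c=cam("top"); cv2.imwrite("pics/t5.png",c["color"])
r+=[ray(c,m["location"]) for m in bot.mark_of("top","probe_tip")[:1]]; r2+=[ray(c,m["location"]) for m in bot.mark_of("top","probe_head")[:1]]
for q in (r,r2):
  if len(q)==2: print(tri(q))
a=cv2.imread("pics/w5.png"); b=cv2.imread("pics/s5.png")[100:310,270:410]
cv2.imwrite("pics/m5.png",np.hstack([cv2.resize(a,(500,375)),cv2.resize(b,(250,375))]))
E
```

```text
[[-0.987  0.153  0.046  0.474]
 [-0.159 -0.947 -0.277 -0.41 ]
 [ 0.001 -0.281  0.96   0.221]
 [ 0.     0.     0.     1.   ]]
16.9 [ 0.46347739 -0.34106184  0.07913438] [ 1.79955742e+02  4.56585820e-02 -8.08345192e+01] [-3.63486630e+01  8.24445342e+00 -3.17414851e+00  7.86449854e+01
  4.19427480e-04 -1.35514162e+02]
0.03160373910267603 59.57081437110901 [ 0.87509946 -1.15771114 -2.05166071] [-0.04548144 -0.03551783  0.02287989]
(array([ 0.42916801, -0.15657191,  0.0773467 ]), [np.float64(0.0002753429829786275), np.float64(0.00027534298297872525)])
(array([ 0.46650285, -0.33179801,  0.11368346]), [np.float64(0.007207558986390464), np.float64(0.0072075589863903776)])
```

View pics/m5.png

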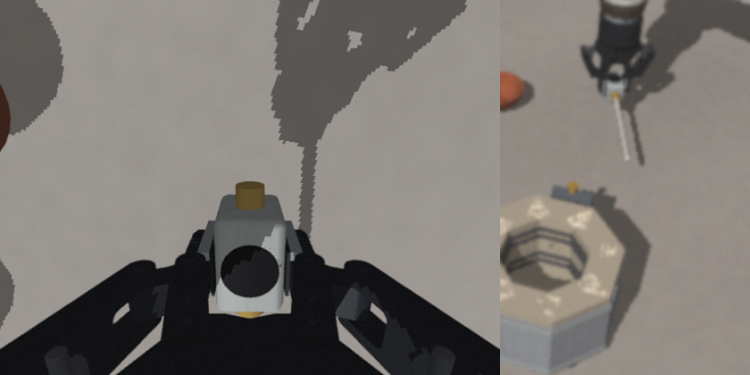

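The head is gripped squarely at (250,270) in the wrist view. The sheath ahead is hidden by the gripper there but visible in the side crop at (616,95)–(629,160). Before going on I want to check that it isn't drooping, so I'll compare the tip before and after the lift in both fixed cameras.

```bash
cat > tip.py <<'E'
from h import *
def tipfind(c,im,head,tip,show=False,ext=.03):
    """walk along the sheath head->tip (3D guess) and find its visible end and its middle pixels"""
    g=cv2.cvtColor(im,cv2.COLOR_BGR2GRAY).astype(np.float32)
    head,tip=np.array(head),np.array(tip); L=np.linalg.norm(tip-head); d=(tip-head)/L
    p0,p1=proj(c,head),proj(c,tip); u=(p1-p0)/np.linalg.norm(p1-p0); n=np.array([-u[1],u[0]])
    s=np.arange(-8,8.1,.25); out=[]
    for t in np.arange(.06,L+ext,.002):
        q=proj(c,head+d*t)+s[:,None]*n
        v=cv2.remap(g,q[:,0].astype(np.float32)[None],q[:,1].astype(np.float32)[None],cv2.INTER_LINEAR)[0]
        bg=np.median(v); k=np.clip(v-bg-4,0,None)
        out.append((t,v.max()-bg,(k*s).sum()/max(k.sum(),1e-6)))
    return np.array(out)
E
python3 - <<'E'
from tip import *
np.set_printoptions(precision=1,suppress=True,linewidth=180)
S=cam("side");T=cam("top")
dr=lambda a:np.array([np.cos(np.radians(a)),np.sin(np.radians(a)),0])
h0=np.array([.463,-.341,.02]);h1=np.array([.4635,-.341,.094]);d=dr(99.1)
for nm,c,f0,f1 in (("side",S,"side0","s5"),("top",T,"top0","t5")):
    for f,h in((f0,h0),(f1,h1)):
        o=tipfind(c,cv2.imread(f"pics/{f}.png"),h,h+.194*d)
        print(nm,f,"end rel:",[(round(a*1000),round(float(b),0),round(float(l),1)) for a,b,l in o[10::3] ])
print(bot.get_obs()["time"])
E
```

```text
side side0 end rel: [(80, 21.0, 0.6), (86, 22.0, 0.7), (92, 24.0, 0.7), (98, 25.0, 0.7), (104, 24.0, 0.6), (110, 24.0, 0.7), (116, 24.0, 0.8), (122, 27.0, 0.7), (128, 24.0, 0.6), (134, 20.0, 0.6), (140, 25.0, 0.7), (146, 26.0, 0.8), (152, 24.0, 0.7), (158, 22.0, 0.6), (164, 24.0, 0.7), (170, 27.0, 0.8), (176, 26.0, 0.9), (182, 28.0, 0.6), (188, 39.0, 0.5), (194, 11.0, 0.9), (200, 5.0, -5.1), (206, 2.0, 0.0), (212, 2.0, 0.0), (218, 2.0, 0.0)]
side s5 end rel: [(80, 29.0, 0.1), (86, 27.0, -0.1), (92, 26.0, -0.1), (98, 27.0, -0.1), (104, 28.0, -0.0), (110, 27.0, -0.1), (116, 25.0, -0.1), (122, 27.0, -0.2), (128, 30.0, 0.0), (134, 30.0, 0.1), (140, 26.0, -0.1), (146, 28.0, -0.2), (152, 30.0, 0.0), (158, 27.0, -0.0), (164, 25.0, -0.1), (170, 27.0, -0.1), (176, 27.0, -0.0), (182, 29.0, -0.0), (188, 41.0, -0.1), (194, 21.0, 0.2), (200, 3.0, 0.0), (206, 2.0, 0.0), (212, 2.0, 0.0), (218, 2.0, 0.0)]
top top0 end rel: [(80, 35.0, 0.6), (86, 36.0, 0.5), (92, 34.0, 0.5), (98, 35.0, 0.6), (104, 34.0, 0.5), (110, 34.0, 0.6), (116, 34.0, 0.5), (122, 33.0, 0.5), (128, 34.0, 0.6), (134, 36.0, 0.6), (140, 34.0, 0.5), (146, 33.0, 0.6), (152, 33.0, 0.5), (158, 34.0, 0.5), (164, 33.0, 0.6), (170, 32.0, 0.5), (176, 30.0, 0.6), (182, 29.0, 0.6), (188, 37.0, 0.4), (194, 21.0, 0.3), (200, 1.0, 0.0), (206, 4.0, 0.0), (212, 17.0, -4.5), (218, 67.0, -5.1)]
top t5 end rel: [(80, 34.0, -0.3), (86, 35.0, -0.2), (92, 36.0, -0.2), (98, 36.0, -0.3), (104, 35.0, -0.2), (110, 36.0, -0.2), (116, 33.0, -0.3), (122, 34.0, -0.1), (128, 35.0, -0.2), (134, 35.0, -0.3), (140, 36.0, -0.2), (146, 36.0, -0.3), (152, 35.0, -0.1), (158, 36.0, -0.2), (164, 34.0, -0.3), (170, 34.0, -0.2), (176, 32.0, -0.2), (182, 30.0, -0.3), (188, 37.0, -0.2), (194, 18.0, -0.2), (200, 2.0, 0.0), (206, 1.0, 0.0), (212, 2.0, 0.0), (218, 2.0, 0.0)]
17.3
```

Both cameras put the sheath's end at 194 mm along the level line, so it is straight and level at yaw 99.1°, axis height 0.094. I'll cross-check the kiln in the top view and plan the approach.

```bash
python3 - <<'E'
from oct import *
c=cam("top"); print(*fit(c))
plan([.476,-.2511,.080],-100.98)
E
```

```text
[ 0.54668561  0.11959902 82.31024039  0.11910487] 0.00629613237397187 388
pos [ 0.4637 -0.3413  0.0798] rpy [-180.      0.    -80.84] -> shift [-0.0871 -0.0265 -0.0002] turn 0.3516
```

Request:
arm_command(
  series=[
    [0,-0.005,0,0.07],
    [0,-0.01,0,0.14],
    [0,-0.016,0,0.21],
    [0,-0.022,0,0.28],
    [0,-0.0265,0,0.351],
  ],
)

```text
time: 17.85
ee_pos: [0.4902, -0.337, 0.0799]
tcp_rot: [-180.0, -0.0, -101.1]
wrist_force: [0.1, 0.3, -1.8]
opening: 0.0315
grasp_force: 59.4
```

```bash
python3 - <<'E'
from h import *
plan([.476,-.2511,.080],-100.98)
c=cam("top"); im=c["color"]; b,g,r=[im[...,i].astype(int) for i in range(3)]
for x in (200,228,255): print(x,[(y,int(r[y,x]-b[y,x]),int(r[y,x])) for y in range(165,310,6)])
E
```

```text
pos [ 0.4902 -0.337   0.0799] rpy [-179.99   -0.   -101.11] -> shift [-0.0815  0.0305 -0.0002] turn -0.0022
200 [(165, 15, 101), (171, 19, 144), (177, 19, 145), (183, 18, 144), (189, 18, 144), (195, 33, 166), (201, 35, 168), (207, 35, 168), (213, 34, 172), (219, 19, 85), (225, 3, 32), (231, -4, 17), (237, 1, 23), (243, -3, 18), (249, 26, 120), (255, 34, 166), (261, 36, 172), (267, 32, 196), (273, 34, 175), (279, 35, 167), (285, 17, 143), (291, 20, 144), (297, 18, 143), (303, 19, 146), (309, 18, 144)]
228 [(165, 18, 146), (171, 4, 106), (177, -14, 74), (183, -12, 86), (189, 33, 166), (195, 34, 167), (201, 34, 166), (207, 20, 99), (213, 18, 83), (219, 16, 81), (225, 18, 84), (231, 18, 84), (237, 18, 83), (243, 18, 84), (249, 18, 82), (255, 18, 84), (261, -3, 25), (267, 33, 174), (273, 32, 177), (279, 33, 168), (285, 35, 166), (291, 17, 144), (297, 18, 144), (303, 18, 144), (309, 20, 143)]
255 [(165, 18, 147), (171, 17, 146), (177, 15, 131), (183, -2, 23), (189, 1, 68), (195, 34, 172), (201, 34, 168), (207, 35, 167), (213, 34, 167), (219, 33, 168), (225, 33, 168), (231, 27, 153), (237, 34, 164), (243, 35, 168), (249, 34, 182), (255, 33, 174), (261, 28, 216), (267, 34, 167), (273, 33, 164), (279, 10, 69), (285, 8, 66), (291, 7, 66), (297, 17, 128), (303, 18, 142), (309, 18, 144)]
```

Use a ratio threshold of about 0.165 for the top camera, then approach.

Request:
arm_command(
  series=[
    [-0.015,0.006,0,0],
    [-0.035,0.012,0,0],
    [-0.055,0.02,0,0],
    [-0.07,0.0265,0,-0.002],
    [-0.0815,0.0305,0,-0.002],
  ],
)

```text
time: 18.4
ee_pos: [0.4751, -0.2503, 0.08]
tcp_rot: [-180.0, -0.0, -100.8]
wrist_force: [-0.3, 0.4, -1.6]
opening: 0.0315
grasp_force: 59.8
```

```bash
sed -i 's/.098\*r)&(r>70)/THR*r)\&(r>110)/; s/^def fit/THR=.16\ndef fit/' oct.py; cat > chk.py <<'E'
from tip import *; import oct; from rim import rim
for n,thr in (("top",.16),("side",.13)):
    c=cam(n); oct.THR=thr; raw=c["color"].copy(); c["color"]=raw.copy()
    print(n,*[np.round(v,4) for v in oct.fit(c)])
    o=bot.get_obs(); h=np.array(o["ee_pos"])+[0,0,.0152]; a=np.radians(o["tcp_rot"][2]+179.93); d=np.array([np.cos(a),np.sin(a),0])
    t=tipfind(c,raw,h,h+.194*d,ext=.004); k=t[(t[:,1]>12)]; print(" sheath lateral px mean, slope:",np.round(k[:,2].mean(),2),np.round(np.polyfit(k[:,0],k[:,2],1)[0],2),"end",k[-1,0],"px/m",np.linalg.norm(proj(c,h+[.01,0,0])-proj(c,h))*100)
plan([.476,-.2511,.080],-100.98); o=bot.get_obs(); print(o["wrist_force"],o["torque"],o["time"])
E
python3 chk.py
```

```text
top [ 0.5456  0.1128 79.051   0.1042] 0.0007 297
 sheath lateral px mean, slope: -0.06 -0.87 end 0.1880000000000001 px/m 455.9890159907307
side [ 0.5459  0.1141 79.0703  0.106 ] 0.0012 234
 sheath lateral px mean, slope: 0.89 30.91 end 0.19600000000000012 px/m 318.2824978074867
pos [ 0.4754 -0.2502  0.0801] rpy [-179.98    0.   -100.74] -> shift [ 0.0008 -0.0008  0.0001] turn 0.0042
[-0.64347465  0.71626755 -1.52328839] [-0.0438869   0.01830534 -0.0207387 ] 18.5
```

All cameras now agree: kiln yaw is 79.05° and the axis at the bush is x≈0.515, y≈−0.046. I'll make a tiny yaw correction and enter the bush slowly.

Request:
arm_command(
  series=[
    [0,-0.0003,0,0.003],
    [-0.004,-0.0003,0,0.0035],
    [-0.009,-0.0003,0,0.0035],
    [-0.014,-0.0003,0,0.0035],
    [-0.019,-0.0003,0,0.0035],
  ],
)

```text
time: 19.0
ee_pos: [0.4794, -0.2323, 0.0797]
tcp_rot: [180.0, 0.0, -101.0]
wrist_force: [0.5, 0.3, -1.0]
opening: 0.0312
grasp_force: 59.8
```

Request:
arm_command(
  series=[
    [-0.003,0,0,0],
    [-0.006,0,0,0],
    [-0.009,0,0,0],
    [-0.012,0,0,0],
    [-0.012,0,0,0],
  ],
)

```text
time: 19.5
ee_pos: [0.4817, -0.2205, 0.0799]
tcp_rot: [180.0, 0.0, -101.0]
wrist_force: [0.5, -0.8, -2.2]
opening: 0.0312
grasp_force: 59.8
```

```bash
sed -i 's/^plan.*/plan([.5153-.062*.1899,-.046-.062*.9818,.080],-100.95); o=bot.get_obs(); print(o["wrist_force"],o["torque"],o["time"])/' chk.py; python3 - <<'E'
from h import *
for i in range(4): plan([.5153-.062*.1899,-.046-.062*.9818,.080],-100.95); o=bot.get_obs(); print(o["wrist_force"],o["torque"],o["time"])
E
```

```text
pos [ 0.4817 -0.2205  0.0799] rpy [ 180.      0.   -101.01] -> shift [-1.157e-01  2.000e-04 -1.000e-04] turn -0.0011
[ 0.5247554  -0.81579974 -2.23219556] [-0.0116202   0.05415669 -0.0028562 ] 19.5
pos [ 0.4817 -0.2205  0.0799] rpy [ 180.      0.   -101.01] -> shift [-1.157e-01  2.000e-04 -1.000e-04] turn -0.0011
[ 0.5247554  -0.81579974 -2.23219556] [-0.0116202   0.05415669 -0.0028562 ] 19.5
pos [ 0.4817 -0.2205  0.0799] rpy [ 180.      0.   -101.01] -> shift [-1.157e-01  2.000e-04 -1.000e-04] turn -0.0011
[ 0.5247554  -0.81579974 -2.23219556] [-0.0116202   0.05415669 -0.0028562 ] 19.5
pos [ 0.4817 -0.2205  0.0799] rpy [ 180.      0.   -101.01] -> shift [-1.157e-01  2.000e-04 -1.000e-04] turn -0.0011
[ 0.5247554  -0.81579974 -2.23219556] [-0.0116202   0.05415669 -0.0028562 ] 19.5
```

No contact force 17 mm in. Continue, slowing at the port's outer mouth 57 mm in.

Request:
arm_command(
  series=[
    [-0.007,0,0,0],
    [-0.014,0,0,0],
    [-0.021,0,0,0],
    [-0.028,0,0,0],
    [-0.034,0,0,0],
  ],
)

```text
time: 20.0
ee_pos: [0.4882, -0.1867, 0.0799]
tcp_rot: [-180.0, 0.0, -101.0]
wrist_force: [-0.3, -0.5, -1.3]
opening: 0.0312
grasp_force: 59.8
```

Request:
arm_command(
  series=[
    [-0.003,0,0,0],
    [-0.006,0,0,0],
    [-0.009,0,0,0],
    [-0.012,0,0,0],
    [-0.015,0,0,0],
  ],
)

```text
time: 20.5
ee_pos: [0.491, -0.1726, 0.0798]
tcp_rot: [-180.0, -0.0, -101.0]
wrist_force: [0.7, 0.1, -1.8]
opening: 0.0313
grasp_force: 59.8
```

```bash
python3 chk.py
```

```text
top [ 0.5456  0.1127 79.0672  0.1041] 0.0006 297
 sheath lateral px mean, slope: -0.66 -4.17 end 0.1800000000000001 px/m 454.4290986632652
side [ 0.5457  0.1136 79.0908  0.1061] 0.0012 246
 sheath lateral px mean, slope: -1.68 -58.77 end 0.19800000000000012 px/m 331.67179944043494
pos [ 0.491  -0.1725  0.0798] rpy [-180.      0.   -101.02] -> shift [-0.0668  0.0003 -0.0002] turn -0.0012
[ 0.58458637 -0.07774889 -1.98879955] [-0.00523124  0.05110915  0.06109194] 20.6
```

Request:
arm_command(
  series=[
    [-0.006,0,0,0],
    [-0.012,0,0,0],
    [-0.018,0,0,0],
    [-0.024,0,0,0],
    [-0.03,0,0,0],
  ],
)

```text
time: 21.1
ee_pos: [0.4968, -0.1427, 0.0798]
tcp_rot: [180.0, 0.0, -101.0]
wrist_force: [-0.3, -0.2, -2.6]
opening: 0.0314
grasp_force: 59.8
```

Request:
arm_command(
  series=[
    [-0.006,0,0,0],
    [-0.012,0,0,0],
    [-0.018,0,0,0],
    [-0.022,0,0,0],
    [-0.025,0,0,0],
  ],
)

```text
time: 21.6
ee_pos: [0.5016, -0.1184, 0.0799]
tcp_rot: [-180.0, 0.0, -101.0]
wrist_force: [0.2, -0.1, -1.3]
opening: 0.0311
grasp_force: 59.8
```

Request:
arm_command(
  series=[
    [-0.003,0,0,0],
    [-0.006,0,0,0],
    [-0.009,0,0,0],
    [-0.0115,0,0,0],
    [-0.0115,0,0,0],
  ],
)

```text
time: 22.1
ee_pos: [0.5037, -0.1072, 0.0798]
tcp_rot: [180.0, 0.0, -101.0]
wrist_force: [0.4, -0.3, -2.6]
opening: 0.0313
grasp_force: 59.8
```

```bash
python3 - <<'E'
from h import *
plan([.5153-.062*.1899,-.046-.062*.9818,.080],-100.95); o=bot.get_obs(); print(o["wrist_force"],o["torque"],o["time"])
T=cam("top")
for t in ("probe_tip","probe_head","port_inner","bush_mouth"): print(t,[(round(m["confidence"],2),np.round(m["location"],1),np.round(onz(T,m["location"],.095),4)) for m in bot.mark_of("top",t)[:1]])
S=cam("side")
for t in ("probe_tip","port_inner"): print(t,[(round(m["confidence"],2),np.round(m["location"],1),np.round(onz(S,m["location"],.095),4)) for m in bot.mark_of("side",t)[:1]])
pi=np.array([.5153+.102*.1899,-.046+.102*.9818,.095]); d=np.array([.1899,.9818,0])
for c in(T,S): print("pred port_inner, +30:",proj(c,pi),proj(c,pi+.03*d))
f=lambda c:cv2.resize(c["color"],None,fx=4,fy=4,interpolation=cv2.INTER_CUBIC)
u,v=proj(T,pi).astype(int)*4; a=f(T)[v-170:v+170,u-200:u+200]; u,v=proj(S,pi).astype(int)*4; b=f(S)[v-170:v+170,u-200:u+200]
cv2.imwrite("pics/m6.png",np.hstack([a,b]))
E
```

```text
pos [ 0.5037 -0.1072  0.0798] rpy [ 180.      0.   -101.02] -> shift [-0.0003  0.0003 -0.0002] turn -0.0012
[ 0.42651628 -0.27648487 -2.62137323] [ 0.03242499  0.01775636 -0.01948563] 22.1
probe_tip [(0.44, array([240.2, 241.3]), array([0.5329, 0.0856, 0.095 ]))]
probe_head [(0.71, array([438.6, 188.8]), array([ 0.6578, -0.3537,  0.095 ]))]
port_inner [(0.58, array([251.5, 240. ]), array([0.5363, 0.0604, 0.095 ]))]
bush_mouth [(0.57, array([300.6, 252. ]), array([ 0.5119, -0.0492,  0.095 ]))]
probe_tip [(0.64, array([299.4, 247.2]), array([0.534 , 0.0839, 0.095 ]))]
port_inner [(0.6, array([293.8, 237.7]), array([0.5518, 0.054 , 0.095 ]))]
pred port_inner, +30: [254.30466781 240.79159154] [241.18141552 237.97471639]
pred port_inner, +30: [300.23568566 238.37292706] [296.99011761 246.86138395]
```

View pics/m6.png

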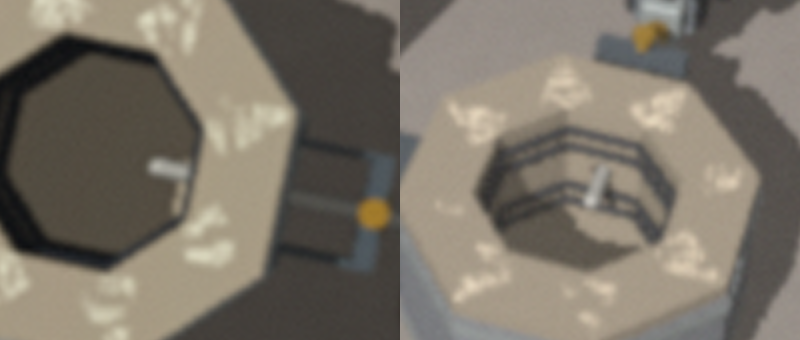

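The tip stands inside the chamber at (150,167) in the left view and (597,200) in the right. The top view puts it at 30 mm past the port, with no contact force. I'll hold briefly and then hand in.

Request:
arm_command(
  series=[
    [0,0,0,0],
    [0,0,0,0],
    [0,0,0,0],
    [0,0,0,0],
    [0,0,0,0],
  ],
)

```text
time: 23.0
ee_pos: [0.5037, -0.1075, 0.0798]
tcp_rot: [180.0, -0.0, -101.0]
wrist_force: [-0.7, -0.7, -1.6]
opening: 0.0317
grasp_force: 59.8
```

```bash
python3 -c "
from workcell import bot
o=bot.get_obs();print(o['time'],o['ee_pos'],o['wrist_force'],o['torque'],o['grasp_force']);print(bot.job_done())"
```

```text
23.0 [ 0.50370151 -0.107488    0.07982652] [-0.70833007 -0.65315421 -1.55852253] [-0.00826685 -0.0183611   0.01920659] 59.76799786090851
the job is handed in; nothing more can be done
None
```

I handed the job in at 23 s: the lid is on the bench knob up, and the sheath runs through the bush and port with its tip about 30 mm inside the chamber (camera estimate), no contact force felt on the way in, and the head still gripped and held still.

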